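# Set the router lift by counting clicks

### The job

Set the router lift: turn the blank black click dial gently anticlockwise (seen from above) until you feel it come up against its end stop, without straining the stop, then turn it clockwise by exactly four clicks and let go of it, and after that push the red-tipped lock lever right over to hold the setting. Keep off the cutter, and leave the other things where they lie.

Things in the scene. Friction and masses are not known exactly. Their poses are not given: they have to be found in the camera images.
- plate: the router-lift plate, a bare aluminium plate 240 (along its x) x 340 (along its y) x 10 thick, fixed to the bench; origin at the centre of its underside, z up, x away from the robot at yaw 0. It carries the dial at plate (-30, +100), the cutter at (20, 0) and the lock lever at (-30, -100)
- dial_grip (a point): the point to grip on the dial's upright axis, 48 above the bench; fixed to the plate (its axes do not turn with the dial). The dial is a blank black fluted cylinder, 44 diameter, from 26 to 66 above the bench, over a fixed steel collar 60 diameter, its top 25 above the bench. No mark: it looks the same at every click. A grip of 25 to 40 N turns it, under 15 N slips
- dial_top (a point): centre of the dial's flat top, 66 above the bench. One click every 20 degrees; the dial starts at an unknown click, two to five above the end stop at its anticlockwise end. Leaving a click takes up to 0.3 N m, falling to nothing 10 degrees on, then the detent pulls into the next click; let go, the dial settles into a click
- dial_foot (a point): the dial's axis at its lower edge, 26 above the bench, where the end stop acts, at click nought. Past it there is no further click: instead of falling off after a few degrees the torque climbs through 0.3 N m and on by about 0.03 N m per degree. The stop is strained above about 0.5 N m (some 8 degrees past click nought): ease off at 0.35 to 0.4. Clockwise from above raises the cutter
- lift (a joint): height of the cutter over its lowest setting, a fine lift: 0.01 mm (0.00001 m) per click of the dial, nought at the end stop, 0.00004 at four clicks. Its reading scatters by half a millimetre and more, far too coarse to tell the clicks: they must be felt
- cutter: red cutter, 12 diameter, standing on a steel collet in the plate; origin at the cutter's foot, 23 above the bench, its top at 46 above the bench. Not to be touched
- lock_pivot (a point): the lock lever's pivot, 32 above the bench, on a dark steel block 70 x 50 x 25 on the plate; fixed to the plate, with the plate's axes. The lever swings about the plate's y axis
- lock_tip (a point): centre of the red ball, 26 diameter, at the end of the lock lever, a 10 mm steel rod 60 long from the pivot; moves with the lever. Released it leans to the plate's -x (ball 29 to -x of the pivot, 85 above the bench), locked it leans as far to +x
- lock (a joint): angle of the lock lever in rad: 0 released (start), 1.0 locked, fully over to the plate's +x; stays where it is left, takes about 1 to 3 N at the ball
- setup_bar: loose brass set-up bar, 16 x 70 x 12, lying on the plate
- collet_nut: loose round steel collet nut, 26 across, 20 tall, standing on the plate
- mallet: loose mallet with wooden handle and rubber head, 260 long, on the bench to the left
- bevel: loose sliding bevel, black stock with a steel blade, on the bench to the right
- cap: loose black plastic cap, 38 diameter, 45 tall, on the bench to the left
- push_block: loose yellow push block with a black arched handle, 150 x 75 x 70, on the bench to the left
- chisel: loose wood chisel, 230 long, on the bench to the right
- end_stop: the dial's end stop, hidden inside the collar on the dial's axis, 14 above the bench; not to be seen or touched, only felt through the dial

How it is judged (in metres and radians):
On the way, in this order (a step that is already met when the one before it is completed fails the run):
1. the dial has been turned anticlockwise onto its end stop, the lock lever still released (value of joint lift below 3e-06 m and value of joint lock below 0.2 rad), for 0.1 s.
2. the dial stands at the fourth click from the stop, let go, the lock lever still released (value of joint lift between 3.6e-05 and 4.4e-05 m and value of joint lock below 0.2 rad and contact force between plate and the fingers below 0.2 N), for 0.2 s.
3. the lock lever is pushed right over, the dial still at the fourth click (value of joint lift between 3.6e-05 and 4.4e-05 m and value of joint lock above 0.9 rad), for 0.1 s.
At the end, for the whole second after the job is handed in: the dial rests at the fourth click above its end stop (within 0.4 click: lift between 0.036 and 0.044 mm) and the lock lever is fully over (above 0.9 rad) and still (all of step 3 and velocity of joint lock below 0.05 rad/s); the robot touches nothing.
It fails at once if the end stop was strained: loaded beyond about 0.5 N m of turning (40 N at the stop) (contact force between end_stop and anything else above 40 N).
It fails at once if the cutter was touched with more than 2 N (contact force between cutter and anything else above 2 N).
It fails at once if one of the loose things was moved more than 30 mm (distance of any of setup_bar, collet_nut, mallet, bevel, cap, push_block, chisel from where it was at the start of the episode above 0.03 m).
It also fails if it takes over 72 s, if anything falls off the work surface, if the arm or the gripper's body presses on something with over 40 N, if the wrist force passes 120 N, or if a joint passes its speed limit or range.

### The arm

A 6-joint arm with a two-finger parallel gripper is mounted at the origin on the work surface. World frame = base frame: x ahead of the robot, y to its left, z up, the work surface at z = 0. Lengths are in m, angles in degrees, forces in N, time in s.
With the tool pointing down it reaches from about 0.25 to 0.725 m from the base axis. Payload 9.7 kg.
Tool frame: the origin (TCP) lies at the very end of the fingers, on their centre line; the grasp point (between the pads) lies 19 mm behind it; y points along the fingers, x is the direction in which the jaws open and shut, and the axes are right-handed (so a half turn about y gives the same grasp; the last joint's range is limited). The gripper opens to 85 mm and grips with 20 to 120 N. Pads are 22 mm wide; open, the fingers measure 114 mm over their backs; the gripper's body (76 mm by 85 mm) begins 54 mm behind the grasp point. The pads swing forward as they close: fully open they stand 13 mm farther back than shut.
Start: joints at [-75.057, 4.979, 10.078, 95.1, 0, 90], TCP at [0.142, -0.531, 0.231] pointing down, gripper open.
Joint ranges: [-179.16, 179.16], [-48.56, 103.87], [-65.8, 70.77], [-126.05, 130.52], [-82.76, 87.17], [-180, 180]. Speed limits (degrees/s): [127.2, 127.2, 147.25, 180, 180, 180].

### API

Orientations are given as [roll, pitch, yaw] about the fixed x, y, z axes, in that order (R = Rz(yaw) Ry(pitch) Rx(roll)).
In Python, from workcell import bot gives the robot as it stands.
- The arm moves only by the shell command python3 -m jog 'ROWS' [FORCE]. ROWS is JSON, a list of rows, each a list of 7 numbers: the closure, from 0 (fully open) to 1 (shut), then the shift along the world's x, y, z in units of 25 mm (1.0 is 25 mm), then the turn, a rotation vector about the world's x, y, z in units of 5 degrees (1.0 is 5 degrees). A call has 1 to 5 rows; each row is the pose to reach, as a shift and turn from the pose commanded when the call began; what a row does not reach only later rows make up. A row lasts 1/10 s, in which the tool goes at most 50 mm and 8.59 degrees, less where a joint would pass 70% of its speed; a pose out of reach is approached as far as the arm can. A call with a gripper value outside its range is refused whole. The fingers move at their own pace and stop on an object; FORCE is the grip in N (left out, the last holds). Time passes only in rows, so rows that repeat a pose let the fingers close. It gives the time, the measured TCP pose, the force and the opening at its end, in the units of the state.
- bot.get_obs(): the state, without advancing time (a new reading comes with each control period).
- bot.camera(name): name is "scene" or "side" or "wrist"; returns (picture, depth): 480x640x3 uint8, red, green, blue; 480x640 float32, m along the optical axis (not along the pixel's ray), 0 where there is no reading.
- bot.camera_model(name): a dict with "fx", "fy", "cx", "cy" (pixels), "k1" (the pictures are not rectified: a ray, as slopes to the right and down, at radius r is drawn at 1 + k1 r^2 times it, then the intrinsics apply), "rvec" (rotation vector, rad) and "tvec" (3), from world to camera coordinates, as OpenCV has them; the wrist camera has in their place "tool_from_camera" (4x4, takes a point from camera to tool coordinates, whose origin is the TCP and whose axes are the tool frame's). Camera axes: x right, y down, z forward; pixel columns grow to the right and rows downward; lengths in m; the calibration is good to about 2 mm. A picture is of the moment at which its call begins: read the wrist's pose just before it. camera_model takes no time and is no camera call.
- bot.job_done(): hands the job in, once; it reports no verdict.
Trained networks look in the newest picture that a camera, given by its name, has taken for a name from the list of things; names that differ only in an ending like _2 or _b are one class to them, and where a whole thing is asked for, a point or a joint stands for the part that bears it (a point fixed in the world has none). Each returns a list of dicts, best first, with "conf" (0 to 1); they miss things now and then, are a little off and sometimes report something else, mostly with a low value. They report only what shows in the picture. A call takes as long as a camera call.
- bot.regions_of(camera, label): "pixels" (480x640 bool, what is visible of it) and "point" ([row, column] in pixels, amid what is visible of it).
The state is a dict: "time": time; "q": joint angles; "qd": joint speeds; "joint_efforts": joint torques, N m; "ee_pos": TCP position; "tcp_rot": TCP orientation; "wrist_force": force on the tool from outside, world axes, zero at the start; "torque": the same for the moment, N m; "opening": finger opening in m.
Only numpy, scipy, OpenCV 4.12 (cv2) and the standard library are available. Lean on these libraries where they do the work, as an engineer would, in place of code of your own. Each camera call takes 0.05 s, during which the arm holds its last target. There are 200 camera calls.

## Working session

There is one attempt and no reset: what is moved stays moved. The work goes in short steps, Python scripts to look and compute and a shell command to move; the robot and the scene stay as the last step left them, time stands still between calls to the robot, and variables do not carry over. Pictures are saved under pics/ and viewed, about 8 in all and at most 12, crops included, and the job is handed in when it is done.

```bash
mkdir -p pics
cat > h.py <<'E'
import numpy as np,cv2
from workcell import bot
from scipy.spatial.transform import Rotation as R
def topix(n,P):
    m=bot.camera_model(n); Rm=cv2.Rodrigues(np.array(m["rvec"],float))[0]
    c=np.atleast_2d(P)@Rm.T+np.array(m["tvec"]).ravel(); s=c[:,:2]/c[:,2:]; s=s*(1+m["k1"]*(s**2).sum(1,keepdims=True))
    return s*[m["fx"],m["fy"]]+[m["cx"],m["cy"]]
def world(n,dep,mask):
    m=bot.camera_model(n); r,c=np.nonzero(mask&(dep>0)); z=dep[r,c]
    d=np.stack([(c-m["cx"])/m["fx"],(r-m["cy"])/m["fy"]],1); u=d.copy()
    for _ in range(8): u=d/(1+m["k1"]*(u**2).sum(1,keepdims=True))
    p=np.c_[u*z[:,None],z]
    Rm=cv2.Rodrigues(np.array(m["rvec"],float))[0]
    return (p-np.array(m["tvec"]).ravel())@Rm
E
python3 - <<'E'
from h import *
o=bot.get_obs();print(o)
for n in("scene","side"):
    im,d=bot.camera(n);cv2.imwrite(f"pics/{n}0.png",im[...,::-1])
    for l in("dial_top","plate","cutter","lock_tip","setup_bar","collet_nut","cap"):
        for r in bot.regions_of(n,l)[:2]:
            w=world(n,d,r["pixels"])
            if len(w): print(n,l,round(r["conf"],2),np.round(r["point"]),len(w),np.round(np.median(w,0),3),np.round(np.percentile(w,2,0),3),np.round(np.percentile(w,98,0),3))
E
```

```text
{'time': 0.0, 'q': array([-7.50596403e+01,  5.01096751e+00,  1.00332177e+01,  9.51000740e+01,
        9.96544263e-04,  9.00003864e+01]), 'qd': array([ 0.00407332,  0.04598515, -0.07758415, -0.00607936, -0.00182484,
       -0.0389621 ]), 'joint_efforts': array([-4.66912832e-05, -5.20387959e+01,  4.64805794e+01,  1.61920296e-02,
        9.97039388e-05,  2.26157141e-06]), 'ee_pos': array([ 0.14174007, -0.53117301,  0.23057328]), 'tcp_rot': array([-8.99990040e+01,  7.78237679e-02, -7.50600267e+01]), 'wrist_force': array([-0.75820154,  0.52713899, -0.09044287]), 'torque': array([-0.04121192,  0.0443846 ,  0.02400481]), 'opening': 0.08499321689101917}
scene dial_top 0.69 [286. 295.] 9450 [0.636 0.01  0.011] [ 0.51  -0.172  0.006] [0.743 0.156 0.067]
scene plate 0.86 [283. 298.] 9335 [0.635 0.012 0.011] [ 0.51  -0.171  0.007] [0.742 0.155 0.067]
scene cutter 0.41 [279. 282.] 89 [ 0.646 -0.008  0.024] [ 0.638 -0.02   0.014] [0.655 0.001 0.048]
scene lock_tip 0.52 [234. 268.] 101 [ 0.577 -0.11   0.086] [ 0.565 -0.118  0.051] [ 0.59  -0.102  0.098]
scene setup_bar 0.63 [290. 243.] 188 [ 0.719 
[... 445 characters left out ...]
046]
side plate 0.91 [280. 347.] 6386 [ 0.602 -0.045  0.011] [ 0.505 -0.181  0.004] [0.738 0.149 0.067]
side cutter 0.44 [265. 358.] 85 [ 0.641 -0.014  0.024] [ 0.631 -0.024  0.01 ] [0.662 0.019 0.047]
side lock_tip 0.68 [276. 348.] 144 [ 0.572 -0.116  0.083] [ 0.556 -0.126  0.009] [ 0.615 -0.018  0.099]
side setup_bar 0.59 [277. 393.] 153 [ 0.714 -0.087  0.021] [ 0.702 -0.116  0.011] [ 0.734 -0.05   0.025]
side collet_nut 0.58 [252. 372.] 67 [0.707 0.025 0.023] [0.696 0.017 0.01 ] [0.718 0.036 0.033]
side collet_nut 0.49 [275. 348.] 6329 [ 0.601 -0.044  0.011] [ 0.505 -0.181  0.005] [0.737 0.146 0.067]
side cap 0.58 [222. 206.] 185 [0.276 0.363 0.03 ] [0.259 0.354 0.002] [0.295 0.387 0.049]
```

Run:
```python
from h import *
for n in("scene","side"):
    im,d=bot.camera(n)
    w=world(n,d,np.ones(d.shape,bool));
    b=(w[:,0]>.5)&(w[:,0]<.76)&(w[:,1]>-.2)&(w[:,1]<.2)
    t=w[b&(w[:,2]>.06)&(w[:,2]<.072)&(w[:,1]>.03)]
    if len(t): 
        (c,r)=cv2.minEnclosingCircle(t[:,:2].astype(np.float32)); print(n,"dial",len(t),c,r,np.median(t,0))
    p=w[b&(w[:,2]>.005)&(w[:,2]<.015)]
    print(n,"plate",cv2.minAreaRect(p[:,:2].astype(np.float32)))
    t=w[b&(w[:,2]>.074)&(w[:,2]<.11)]; print("ball",len(t),t.mean(0),t.min(0),t.max(0))
a=cv2.imread("pics/scene0.png")[180:380,180:420];b=cv2.imread("pics/side0.png")[180:380,240:480]
cv2.imwrite("pics/v1.png",cv2.resize(np.vstack([a,b]),None,fx=1.5,fy=1.5,interpolation=cv2.INTER_CUBIC))
```

```text
scene dial 230 (0.5915395021438599, 0.08709250390529633) 0.023651963099837303 [0.59403534 0.08947328 0.06682672]
scene plate ((0.6234982013702393, -0.0007324963808059692), (0.2440740168094635, 0.3928864002227783), 1.5801671743392944)
ball 87 [ 0.57244868 -0.11011389  0.09008247] [ 0.55903966 -0.12538337  0.07420214] [ 0.5815097  -0.10129214  0.10073764]
side dial 122 (0.5900814533233643, 0.08553549647331238) 0.02403358370065689 [0.58790257 0.08283443 0.06644706]
side plate ((0.6222543716430664, 0.00622914731502533), (0.2423625886440277, 0.3810825049877167), 1.8943089246749878)
ball 85 [ 0.56473782 -0.11874564  0.09022416] [ 0.55445747 -0.12656385  0.07577407] [ 0.57875237 -0.10664413  0.10057862]
```

View pics/v1.png

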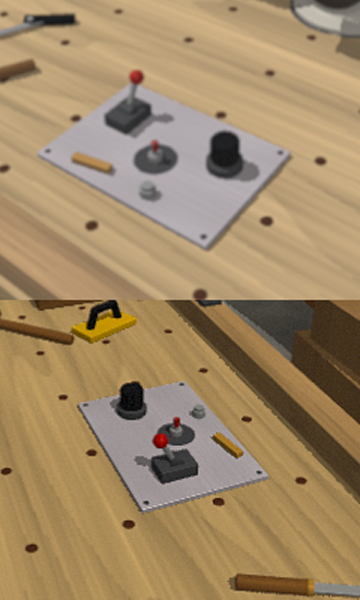

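View pics/scene0.png

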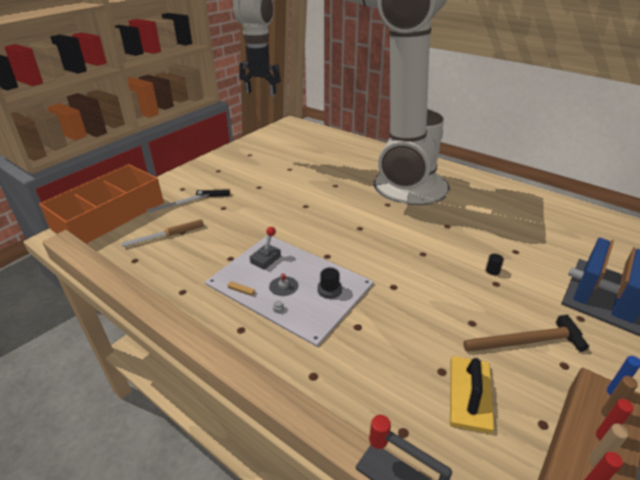

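The plate sits near (0.624, -0.013) at about 2° yaw. In the scene image the dial is near pixel (330, 282) and the lever ball near (270, 231), leaning toward the robot. Next I move above the dial.

```bash
for i in 1; do
python3 -m jog '[[0,0.72,0.99,0,0,0,0],[0,1.44,1.98,0,0,0,0],[0,2.16,2.96,0,0,0,0],[0,2.88,3.95,0,0,0,0],[0,3.6,4.94,0,0,0,0]]'
python3 -m jog '[[0,0.72,0.99,0,0,0,0],[0,1.44,1.98,0,0,0,0],[0,2.16,2.96,0,0,0,0],[0,2.88,3.95,0,0,0,0],[0,3.6,4.94,0,0,0,0]]'
python3 -m jog '[[0,0.72,0.99,0,0,0,0],[0,1.44,1.98,0,0,0,0],[0,2.16,2.96,0,0,0,0],[0,2.88,3.95,0,0,0,0],[0,3.6,4.94,0,0,0,0]]'
python3 -m jog '[[0,0.72,0.99,0,0,0,0],[0,1.44,1.98,0,0,0,0],[0,2.16,2.96,0,0,0,0],[0,2.88,3.95,0,0,0,0],[0,3.6,4.94,0,0,0,0]]'
python3 -m jog '[[0,0.72,0.99,0,0,0,0],[0,1.44,1.98,0,0,0,0],[0,2.16,2.96,0,0,0,0],[0,2.88,3.95,0,0,0,0],[0,3.56,4.94,0,0,0,0]]'
done
python3 - <<'E'
from h import *
o=bot.get_obs();print(o['q'],o['ee_pos'],o['tcp_rot'],o['torque'],o['wrist_force'])
m=bot.camera_model("wrist");T=np.array(m["tool_from_camera"])
im,d=bot.camera("wrist");cv2.imwrite("pics/w1.png",im[...,::-1])
r,c=np.nonzero(d>0);z=d[r,c];u0=np.stack([(c-m["cx"])/m["fx"],(r-m["cy"])/m["fy"]],1);u=u0.copy()
for _ in range(8):u=u0/(1+m["k1"]*(u**2).sum(1,keepdims=True))
p=np.c_[u*z[:,None],z]@T[:3,:3].T+T[:3,3]
w=p@R.from_euler("xyz",o['tcp_rot'],degrees=True).as_matrix().T+o['ee_pos']
near=lambda lo,hi,c,rad:w[(w[:,2]>lo)&(w[:,2]<hi)&(np.hypot(w[:,0]-c[0],w[:,1]-c[1])<rad)]
t=near(.063,.069,(.591,.086),.06);print("dial",len(t),cv2.minEnclosingCircle(t[:,:2].astype(np.float32)) if len(t) else "",t.mean(0))
t=near(.02,.028,(.591,.086),.05);print("collar",len(t),cv2.minEnclosingCircle(t[:,:2].astype(np.float32)) if len(t) else "")
t=near(.074,.105,(.57,-.113),.05);print("ball",len(t),t.mean(0) if len(t) else "")
E
```

```text
time: 1.4
ee_pos: [0.2323, -0.4069, 0.2313]
tcp_rot: [-90.0, -0.0, -75.1]
wrist_force: [0.1, -0.1, 0.2]
opening: 0.0854
time: 1.9
ee_pos: [0.3224, -0.2833, 0.2314]
tcp_rot: [-90.0, -0.0, -75.1]
wrist_force: [1.2, 0.5, -0.1]
opening: 0.0856
time: 2.4
ee_pos: [0.4124, -0.1598, 0.2315]
tcp_rot: [-90.0, -0.0, -75.1]
wrist_force: [0.4, -0.7, -0.0]
opening: 0.0857
time: 2.9
ee_pos: [0.5024, -0.0362, 0.2314]
tcp_rot: [-90.0, -0.0, -75.1]
wrist_force: [-0.5, -0.3, 1.0]
opening: 0.0851
time: 3.4
ee_pos: [0.5915, 0.0873, 0.2312]
tcp_rot: [-90.0, -0.0, -75.1]
wrist_force: [0.1, -0.3, 0.7]
opening: 0.0851
[ 8.39165820e+00  1.17466860e+01  1.76401895e+01  9.58924315e+01
 -4.02902966e-04  1.73444471e+02] [0.59148436 0.08725279 0.2311814 ] [-8.99989810e+01 -5.22652172e-04 -7.50528126e+01] [-0.06452265 -0.02878522  0.01575114] [ 0.11033781 -0.29659117  0.73600534]
dial 1734 ((0.5900065302848816, 0.08759681135416031), 0.022979091852903366) [0.59049224 0.0877895  0.06543747]
collar 669 ((0.5899668335914612, 0.08750804513692856), 0.030032837763428688)
ball 794 [ 0.56917727 -0.10785174  0.09118254]
```

View pics/w1.png

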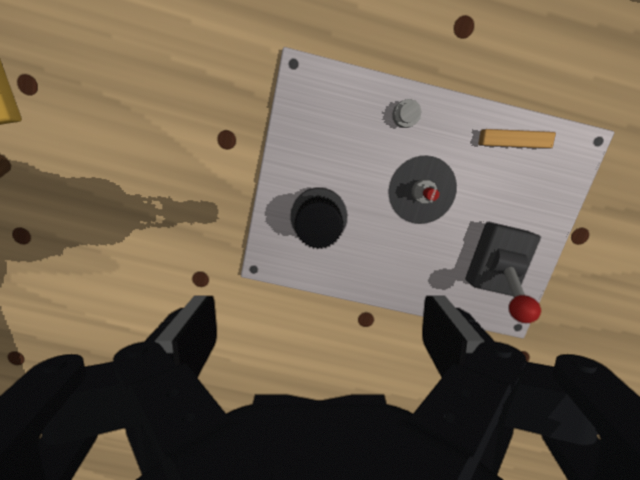

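The wrist view shows the dial at about (318, 218), clear all round, with the cutter at (428, 190) and the ball at (525, 308). I centre on the dial, descend and grip.

```bash
cat > t.py <<'E'
from workcell import bot
import numpy as np
o=bot.get_obs();print("t%.1f yaw %.2f Mz %.3f M %s F %s p %s op %.4f"%(o['time'],o['tcp_rot'][2],o['torque'][2],np.round(o['torque'][:2],2),np.round(o['wrist_force'],1),np.round(o['ee_pos'],4),o['opening']))
E
python3 -m jog '[[0,-0.06,0.02,-1.2,0,0,0.7],[0,-0.06,0.02,-2.4,0,0,1.4],[0,-0.06,0.02,-3.6,0,0,2],[0,-0.06,0.02,-4.6,0,0,2],[0,-0.06,0.02,-5.2,0,0,2]]' >/dev/null
python3 t.py
python3 -m jog '[[0,0,0,-0.7,0,0,0],[0,0,0,-1.4,0,0,0],[0,0,0,-2.1,0,0,0],[0,0,0,-2.8,0,0,0],[0,0,0,-2.8,0,0,0]]' >/dev/null
python3 t.py
python3 -m jog '[[1,0,0,0,0,0,0],[1,0,0,0,0,0,0],[1,0,0,0,0,0,0],[1,0,0,0,0,0,0],[1,0,0,0,0,0,0]]' 27 >/dev/null
python3 t.py
python3 -m jog '[[1,0,0,0,0,0,0],[1,0,0,0,0,0,0],[1,0,0,0,0,0,0],[1,0,0,0,0,0,0]]' >/dev/null
python3 t.py
python3 -m jog '[[1,0,0,0,0,0,0]]' >/dev/null
python3 t.py
```

```text
t4.0 yaw -65.06 Mz -0.046 M [-0.03  0.08] F [-0.7  0.1 -0.3] p [0.5884 0.0865 0.099 ] op 0.0859
t4.5 yaw -65.07 Mz 0.001 M [0.01 0.02] F [ 0.4 -0.2 -0.6] p [0.5882 0.0864 0.0293] op 0.0855
t5.0 yaw -65.03 Mz 0.016 M [0.61 0.53] F [-3.1  3.   6.4] p [0.5898 0.0873 0.0328] op 0.0433
t5.3 yaw -65.03 Mz 0.001 M [0.58 0.44] F [-1.9  3.1  6.7] p [0.5898 0.0873 0.0328] op 0.0431
t5.5 yaw -65.03 Mz -0.004 M [0.68 0.49] F [-2.9  3.5  6.2] p [0.5898 0.0873 0.0328] op 0.0429
```

```bash
python3 -m jog '[[1,-0.01,0.02,0.04,0,0,0],[1,-0.01,0.02,0.04,0,0,0]]' >/dev/null
python3 t.py
python3 -m jog '[[1,0,0,0.04,0,0,0],[1,0,0,0.04,0,0,0]]' >/dev/null
python3 t.py
python3 -m jog '[[1,0,0,0,0,0,0.4],[1,0,0,0,0,0,0.4]]' >/dev/null
python3 t.py
python3 -m jog '[[1,0,0,0,0,0,0.4],[1,0,0,0,0,0,0.4]]' >/dev/null
python3 t.py
python3 -m jog '[[1,0,0,0,0,0,0.4],[1,0,0,0,0,0,0.4]]' >/dev/null
python3 t.py
```

```text
t5.7 yaw -65.05 Mz 0.018 M [ 0.3  -0.46] F [2.7 1.3 0.4] p [0.5897 0.0873 0.0328] op 0.0433
t5.8 yaw -65.06 Mz 0.006 M [ 0.49 -1.24] F [ 6.2  4.  -5.1] p [0.5896 0.0873 0.0329] op 0.0434
t6.0 yaw -63.00 Mz -0.018 M [ 0.43 -1.22] F [ 5.7  3.1 -6. ] p [0.5896 0.0872 0.0329] op 0.0432
t6.2 yaw -61.01 Mz -0.153 M [ 0.4  -1.17] F [ 5.7  2.2 -5.8] p [0.5896 0.0872 0.0329] op 0.0434
t6.5 yaw -59.02 Mz -0.145 M [ 0.37 -1.12] F [ 5.3  2.7 -4.9] p [0.5896 0.0872 0.0329] op 0.0433
```

```bash
J(){ :; }
python3 -m jog '[[1,0,0,-0.03,0,0,0.4],[1,0,0,-0.03,0,0,0.4]]' >/dev/null
python3 t.py
python3 -m jog '[[1,0,0,0,0,0,0.6],[1,0,0,0,0,0,0.6]]' >/dev/null
python3 t.py
python3 -m jog '[[1,0,0,0,0,0,0.6],[1,0,0,0,0,0,0.6]]' >/dev/null
python3 t.py
python3 -m jog '[[1,0,0,0,0,0,0.6],[1,0,0,0,0,0,0.6]]' >/dev/null
python3 t.py
python3 -m jog '[[1,0,0,0,0,0,0.6],[1,0,0,0,0,0,0.6]]' >/dev/null
python3 t.py
python3 -m jog '[[1,0,0,0,0,0,0.6],[1,0,0,0,0,0,0.6]]' >/dev/null
python3 t.py
python3 -m jog '[[1,0,0,0,0,0,0.6],[1,0,0,0,0,0,0.6]]' >/dev/null
python3 t.py
python3 -m jog '[[1,0,0,0,0,0,0.6],[1,0,0,0,0,0,0.6]]' >/dev/null
python3 t.py
```

```text
t6.7 yaw -57.03 Mz -0.092 M [ 0.09 -0.47] F [1.1 0.7 3.5] p [0.5896 0.0872 0.0329] op 0.0436
t6.8 yaw -54.04 Mz 0.009 M [ 0.42 -0.76] F [ 3.8  1.9 -1.5] p [0.5896 0.0872 0.0328] op 0.0428
t7.0 yaw -51.05 Mz 0.134 M [ 0.44 -0.84] F [ 4.4  2.8 -1.7] p [0.5897 0.0872 0.0329] op 0.0433
t7.2 yaw -48.06 Mz 0.250 M [ 0.39 -1.06] F [ 5.3  2.1 -0.7] p [0.5897 0.0872 0.0329] op 0.0431
t7.5 yaw -45.07 Mz -0.007 M [ 0.35 -1.12] F [ 4.9  2.1 -0.1] p [0.5898 0.0872 0.0328] op 0.0431
t7.7 yaw -42.09 Mz -0.094 M [ 0.32 -1.07] F [ 5.6  2.3 -0.9] p [0.5897 0.0871 0.0329] op 0.0434
t7.8 yaw -39.09 Mz -0.108 M [ 0.27 -1.13] F [ 5.2  1.2 -0.3] p [0.5897 0.0871 0.0329] op 0.0433
t8.1 yaw -36.08 Mz -0.021 M [ 0.34 -1.  ] F [ 4.7  1.6 -3.4] p [0.5897 0.0871 0.0329] op 0.0432
```

```bash
python3 -m jog '[[1,0,0,0,0,0,0.6],[1,0,0,0,0,0,1.2],[1,0,0,0,0,0,1.2]]' >/dev/null
python3 t.py
python3 -m jog '[[1,0,0,0,0,0,0.5],[1,0,0,0,0,0,1],[1,0,0,0,0,0,1]]' >/dev/null
python3 t.py
python3 -m jog '[[1,0,0,0,0,0,0.6],[1,0,0,0,0,0,0.6]]' >/dev/null
python3 t.py
python3 -m jog '[[1,0,0,0,0,0,0.4],[1,0,0,0,0,0,0.4]]' >/dev/null
python3 t.py
```

```text
t8.3 yaw -30.06 Mz 0.146 M [ 0.32 -1.02] F [ 6.   1.3 -3.9] p [0.5898 0.0871 0.0329] op 0.0432
t8.7 yaw -25.09 Mz 0.070 M [ 0.26 -1.28] F [ 6.2  1.4 -1.2] p [0.5899 0.0871 0.0329] op 0.0432
t8.8 yaw -22.09 Mz -0.036 M [ 0.27 -1.26] F [ 5.7  1.4 -1.1] p [0.5899 0.0871 0.0328] op 0.0432
t9.1 yaw -20.13 Mz -0.177 M [ 0.28 -1.25] F [ 6.1  1.5 -1.8] p [0.5899 0.087  0.0329] op 0.0434
```

```bash
python3 -m jog '[[1,0,0,0,0,0,0.4],[1,0,0,0,0,0,0.4]]' >/dev/null
python3 t.py
python3 -m jog '[[1,0,0,0,0,0,0.2],[1,0,0,0,0,0,0.2]]' >/dev/null
python3 t.py
```

```text
t9.2 yaw -18.12 Mz -0.064 M [ 0.23 -1.11] F [ 4.5  1.1 -0.6] p [0.5899 0.0871 0.0329] op 0.0431
t9.4 yaw -17.15 Mz -0.037 M [ 0.43 -1.2 ] F [ 6.5  2.1 -6. ] p [0.5899 0.087  0.0329] op 0.0432
```

Torque is falling, so this was an ordinary click. The next candidate stop is near yaw -5 to -3.

```bash
python3 -m jog '[[1,0,0,0,0,0,0.6],[1,0,0,0,0,0,1.2],[1,0,0,0,0,0,1.2]]' >/dev/null
python3 t.py
python3 -m jog '[[1,0,0,0,0,0,0.5],[1,0,0,0,0,0,1],[1,0,0,0,0,0,1]]' >/dev/null
python3 t.py
python3 -m jog '[[1,0,0,0,0,0,0.6],[1,0,0,0,0,0,0.6]]' >/dev/null
python3 t.py
python3 -m jog '[[1,0,0,0,0,0,0.4],[1,0,0,0,0,0,0.4]]' >/dev/null
python3 t.py
```

```text
t9.8 yaw -11.06 Mz 0.094 M [ 0.29 -1.51] F [7.2 2.4 1.6] p [0.5899 0.0871 0.0328] op 0.0437
t10.1 yaw -6.09 Mz 0.024 M [ 0.23 -1.45] F [ 6.2  1.8 -1.4] p [0.59   0.0871 0.0328] op 0.0431
t10.2 yaw -3.09 Mz 0.012 M [ 0.28 -1.38] F [ 6.9  1.5 -1.2] p [0.5901 0.087  0.0329] op 0.0431
t10.4 yaw -1.14 Mz -0.117 M [ 0.31 -1.44] F [ 7.5  1.1 -1.6] p [0.5901 0.087  0.0329] op 0.0433
```

```bash
python3 -m jog '[[1,0,0,0,0,0,0.3],[1,0,0,0,0,0,0.3]]' >/dev/null
python3 t.py
python3 -m jog '[[1,0,0,0,0,0,0.3],[1,0,0,0,0,0,0.3]]' >/dev/null
python3 t.py
```

```text
t10.7 yaw 0.36 Mz -0.124 M [ 0.3  -1.47] F [ 6.8  1.  -1.6] p [0.59   0.087  0.0329] op 0.0433
t10.8 yaw 1.86 Mz -0.153 M [ 0.25 -1.23] F [ 5.8  0.7 -3.4] p [0.5901 0.0871 0.0329] op 0.0432
```

```bash
python3 -m jog '[[1,0,0,0,0,0,0.3],[1,0,0,0,0,0,0.3]]' >/dev/null
python3 t.py
python3 -m jog '[[1,0,0,0,0,0,0.2],[1,0,0,0,0,0,0.2]]' >/dev/null
python3 t.py
```

```text
t11.1 yaw 3.36 Mz -0.047 M [ 0.31 -1.46] F [6.3 0.9 3. ] p [0.5901 0.087  0.0329] op 0.0434
t11.2 yaw 4.35 Mz 0.029 M [ 0.28 -1.57] F [ 8.9  1.9 -6.5] p [0.5901 0.087  0.0328] op 0.0435
```

```bash
python3 -m jog '[[1,0,0,0,0,0,0.6],[1,0,0,0,0,0,1.2],[1,0,0,0,0,0,1.2]]' >/dev/null
python3 t.py
python3 -m jog '[[1,0,0,0,0,0,0.5],[1,0,0,0,0,0,1],[1,0,0,0,0,0,1]]' >/dev/null
python3 t.py
python3 -m jog '[[1,0,0,0,0,0,0.6],[1,0,0,0,0,0,0.6]]' >/dev/null
python3 t.py
python3 -m jog '[[1,0,0,0,0,0,0.3],[1,0,0,0,0,0,0.3]]' >/dev/null
python3 t.py
```

```text
t11.6 yaw 10.43 Mz 0.164 M [ 0.41 -1.52] F [6.4 1.7 2.1] p [0.5901 0.0871 0.0328] op 0.0435
t11.8 yaw 15.40 Mz 0.016 M [ 0.37 -1.61] F [ 7.6  1.5 -2.5] p [0.5902 0.0871 0.0329] op 0.0439
t12.1 yaw 18.40 Mz -0.014 M [ 0.42 -1.6 ] F [ 8.4  1.4 -2.7] p [0.5902 0.0871 0.0329] op 0.0431
t12.2 yaw 19.85 Mz -0.145 M [ 0.39 -1.59] F [ 7.2  2.  -2.7] p [0.5902 0.0871 0.0329] op 0.0433
```

```bash
python3 -m jog '[[1,0,0,0,0,0,0.3],[1,0,0,0,0,0,0.3]]' >/dev/null
python3 t.py
python3 -m jog '[[1,0,0,0,0,0,0.3],[1,0,0,0,0,0,0.3]]' >/dev/null
python3 t.py
```

```text
t12.4 yaw 21.37 Mz 0.076 M [ 0.4  -1.62] F [ 7.8  2.2 -2.9] p [0.5902 0.0871 0.0329] op 0.0436
t12.7 yaw 22.86 Mz -0.039 M [ 0.35 -1.66] F [ 8.5  1.1 -1.8] p [0.5902 0.0871 0.0329] op 0.0431
```

```bash
python3 -m jog '[[1,0,0,0,0,0,0.2],[1,0,0,0,0,0,0.2]]' >/dev/null
python3 t.py
python3 -m jog '[[1,0,0,0,0,0,0.2],[1,0,0,0,0,0,0.2]]' >/dev/null
python3 t.py
```

```text
t12.8 yaw 23.84 Mz -0.098 M [ 0.36 -1.61] F [ 7.4  1.8 -2.2] p [0.5902 0.0871 0.0329] op 0.0429
t13.1 yaw 24.85 Mz 0.050 M [ 0.42 -1.9 ] F [ 9.6  1.7 -1.3] p [0.5902 0.0871 0.0329] op 0.0432
```

```bash
python3 -m jog '[[1,0,0,0,0,0,0.3],[1,0,0,0,0,0,0.3]]' >/dev/null
python3 t.py
python3 -m jog '[[1,0,0,0,0,0,0.3],[1,0,0,0,0,0,0.3]]' >/dev/null
python3 t.py
python3 -m jog '[[1,0,0,0,0,0,0.3],[1,0,0,0,0,0,0.3]]' >/dev/null
python3 t.py
python3 -m jog '[[1,0,0,0,0,0,0.3],[1,0,0,0,0,0,0.3]]' >/dev/null
python3 t.py
```

```text
t13.2 yaw 26.37 Mz 0.086 M [ 0.53 -1.75] F [8.  2.  0.4] p [0.5902 0.0871 0.0329] op 0.0430
t13.4 yaw 27.88 Mz 0.104 M [ 0.59 -1.73] F [8.4 2.4 0.5] p [0.5902 0.0872 0.0329] op 0.0434
t13.7 yaw 29.39 Mz 0.150 M [ 0.29 -1.75] F [ 9.5  1.8 -7. ] p [0.5903 0.0872 0.0329] op 0.0430
t13.8 yaw 30.89 Mz 0.137 M [ 0.27 -1.75] F [ 8.6  1.1 -7.6] p [0.5903 0.0872 0.0329] op 0.0435
```

```bash
python3 -m jog '[[1,0,0,0,0,0,0.5],[1,0,0,0,0,0,0.9],[1,0,0,0,0,0,0.9]]' >/dev/null
python3 t.py
python3 -m jog '[[1,0,0,0,0,0,0.4],[1,0,0,0,0,0,0.4]]' >/dev/null
python3 t.py
python3 -m jog '[[1,0,0,0,0,0,0.3],[1,0,0,0,0,0,0.3]]' >/dev/null
python3 t.py
```

```text
t14.2 yaw 35.39 Mz 0.066 M [ 0.49 -1.76] F [ 8.9  1.9 -2.1] p [0.5903 0.0872 0.0328] op 0.0435
t14.3 yaw 37.38 Mz -0.081 M [ 0.48 -1.66] F [ 8.   1.2 -3. ] p [0.5904 0.0872 0.0329] op 0.0433
t14.6 yaw 38.85 Mz -0.153 M [ 0.45 -1.71] F [ 7.3  1.5 -1.8] p [0.5903 0.0872 0.0329] op 0.0432
```

```bash
python3 -m jog '[[1,0,0,0,0,0,0.2],[1,0,0,0,0,0,0.2]]' >/dev/null
python3 t.py
python3 -m jog '[[1,0,0,0,0,0,0.2],[1,0,0,0,0,0,0.2]]' >/dev/null
python3 t.py
```

```text
t14.8 yaw 39.82 Mz -0.298 M [ 0.52 -1.69] F [ 8.   2.  -2.4] p [0.5903 0.0871 0.0329] op 0.0431
t14.9 yaw 40.81 Mz -0.437 M [ 0.45 -1.69] F [ 8.8  3.1 -1.9] p [0.5903 0.0871 0.0329] op 0.0433
```

The torque now climbs instead of falling (-0.15, -0.30, -0.44), so this is the end stop, five clicks from the start. I ease off at once and then turn clockwise.

```bash
python3 -m jog '[[1,0,0,0,0,0,-0.5],[1,0,0,0,0,0,-0.5],[1,0,0,0,0,0,-0.5]]' >/dev/null
python3 t.py
python3 -m jog '[[1,0,0,0,0,0,-0.3],[1,0,0,0,0,0,-0.3],[1,0,0,0,0,0,-0.3]]' >/dev/null
python3 t.py
python3 -m jog '[[1,0,0,0,0,0,-0.5],[1,0,0,0,0,0,-0.5]]' >/dev/null
python3 t.py
python3 -m jog '[[1,0,0,0,0,0,-0.6],[1,0,0,0,0,0,-0.6]]' >/dev/null
python3 t.py
python3 -m jog '[[1,0,0,0,0,0,-0.6],[1,0,0,0,0,0,-0.6]]' >/dev/null
python3 t.py
python3 -m jog '[[1,0,0,0,0,0,-0.6],[1,0,0,0,0,0,-0.6]]' >/dev/null
python3 t.py
python3 -m jog '[[1,0,0,0,0,0,-0.6],[1,0,0,0,0,0,-0.6]]' >/dev/null
python3 t.py
python3 -m jog '[[1,0,0,0,0,0,-0.6],[1,0,0,0,0,0,-0.6]]' >/dev/null
python3 t.py
python3 -m jog '[[1,0,0,0,0,0,-0.6],[1,0,0,0,0,0,-0.6]]' >/dev/null
python3 t.py
python3 -m jog '[[1,0,0,0,0,0,-0.6],[1,0,0,0,0,0,-0.6]]' >/dev/null
python3 t.py
```

```text
t15.2 yaw 38.30 Mz -0.085 M [ 0.47 -1.72] F [ 8.8  2.3 -2.4] p [0.5903 0.0872 0.0329] op 0.0430
t15.6 yaw 36.81 Mz -0.114 M [ 0.51 -1.75] F [ 7.8  2.1 -2.6] p [0.5904 0.0872 0.0329] op 0.0431
t15.8 yaw 34.24 Mz 0.063 M [ 0.54 -1.73] F [ 8.7  2.3 -3.7] p [0.5904 0.0872 0.0329] op 0.0435
t15.9 yaw 31.23 Mz 0.175 M [ 0.14 -1.5 ] F [ 7.8  0.4 -4.7] p [0.5903 0.0871 0.0329] op 0.0432
t16.1 yaw 28.23 Mz -0.069 M [ 0.47 -1.48] F [ 7.9  1.5 -0.5] p [0.5903 0.0871 0.0329] op 0.0432
t16.4 yaw 25.22 Mz 0.034 M [ 0.36 -1.42] F [ 6.4  1.4 -3.1] p [0.5903 0.0872 0.0329] op 0.0434
t16.6 yaw 22.21 Mz -0.056 M [ 0.4  -1.81] F [ 9.1  2.4 -2. ] p [0.5902 0.0871 0.0328] op 0.0430
t16.8 yaw 19.21 Mz -0.132 M [ 0.36 -1.64] F [ 9.2  0.2 -6. ] p [0.5902 0.0871 0.0328] op 0.0427
t16.9 yaw 16.22 Mz -0.141 M [ 0.32 -1.6 ] F [ 7.9  1.4 -2.5] p [0.5902 0.0871 0.0329] op 0.0431
t17.1 yaw 13.23 Mz 0.015 M [ 0.31 -1.63] F [ 7.7  1.6 -2.8] p [0.5902 0.0871 0.0328] op 0.0435
```

```bash
python3 -m jog '[[1,0,0,0,0,0,-0.5],[1,0,0,0,0,0,-0.5]]' >/dev/null
python3 t.py
python3 -m jog '[[1,0,0,0,0,0,-0.5],[1,0,0,0,0,0,-0.5]]' >/dev/null
python3 t.py
python3 -m jog '[[1,0,0,0,0,0,-0.5],[1,0,0,0,0,0,-0.5]]' >/dev/null
python3 t.py
python3 -m jog '[[1,0,0,0,0,0,-0.5],[1,0,0,0,0,0,-0.5]]' >/dev/null
python3 t.py
python3 -m jog '[[1,0,0,0,0,0,-0.5],[1,0,0,0,0,0,-0.5]]' >/dev/null
python3 t.py
python3 -m jog '[[1,0,0,0,0,0,-0.5],[1,0,0,0,0,0,-0.5]]' >/dev/null
python3 t.py
python3 -m jog '[[1,0,0,0,0,0,-0.5],[1,0,0,0,0,0,-0.5]]' >/dev/null
python3 t.py
python3 -m jog '[[1,0,0,0,0,0,-0.5],[1,0,0,0,0,0,-0.5]]' >/dev/null
python3 t.py
python3 -m jog '[[1,0,0,0,0,0,-0.5],[1,0,0,0,0,0,-0.5]]' >/dev/null
python3 t.py
python3 -m jog '[[1,0,0,0,0,0,-0.5],[1,0,0,0,0,0,-0.5]]' >/dev/null
python3 t.py
python3 -m jog '[[1,0,0,0,0,0,-0.5],[1,0,0,0,0,0,-0.5]]' >/dev/null
python3 t.py
python3 -m jog '[[1,0,0,0,0,0,-0.5],[1,0,0,0,0,0,-0.5]]' >/dev/null
python3 t.py
python3 -m jog '[[1,0,0,0,0,0,-0.5],[1,0,0,0,0,0,-0.5]]' >/dev/null
python3 t.py
python3 -m jog '[[1,0,0,0,0,0,-0.5],[1,0,0,0,0,0,-0.5]]' >/dev/null
python3 t.py
python3 -m jog '[[1,0,0,0,0,0,-0.5],[1,0,0,0,0,0,-0.5]]' >/dev/null
python3 t.py
```

```text
t17.4 yaw 10.75 Mz 0.139 M [ 0.34 -1.57] F [ 7.6  1.2 -1.7] p [0.5902 0.0871 0.0329] op 0.0431
t17.6 yaw 8.25 Mz 0.058 M [ 0.33 -1.42] F [ 7.   1.3 -6.2] p [0.5901 0.0871 0.0329] op 0.0433
t17.8 yaw 5.74 Mz 0.068 M [ 0.37 -1.4 ] F [6.6 2.6 2.7] p [0.5901 0.0871 0.0329] op 0.0433
t17.9 yaw 3.23 Mz -0.042 M [ 0.36 -1.59] F [ 8.2  1.3 -3.2] p [0.5901 0.0871 0.0329] op 0.0430
t18.1 yaw 0.73 Mz -0.170 M [ 0.31 -1.18] F [ 6.4  2.1 -4.3] p [0.5901 0.0871 0.0329] op 0.0436
t18.4 yaw -1.78 Mz -0.018 M [ 0.3  -1.57] F [ 8.   1.8 -2. ] p [0.5901 0.087  0.0329] op 0.0432
t18.6 yaw -4.27 Mz -0.091 M [ 0.29 -1.5 ] F [ 7.1  1.5 -1.7] p [0.5901 0.0871 0.0329] op 0.0433
t18.8 yaw -6.76 Mz 0.011 M [ 0.29 -1.43] F [ 6.2  2.  -1.7] p [0.59   0.087  0.0329] op 0.0435
t18.9 yaw -9.25 Mz 0.198 M [ 0.25 -1.4 ] F [ 6.5  1.4 -1.7] p [0.59   0.0871 0.0329] op 0.0433
t19.1 yaw -11.75 Mz 0.109 M [ 0.22 -1.18] F [5.8 2.  3.9] p [0.59   0.0871 0.0329] op 0.0431
t19.4 yaw -14.26 Mz 0.083 M [ 0.39 -1.42] F [ 8.   1.9 -4.9] p [0.5899 0.0871 0.0328] op 0.0433
t19.6 yaw -16.77 Mz -0.110 M [ 0.28 -1.04] F [ 5.4  0.7 -2.5] p [0.5899 0.0871 0.0329] op 0.0434
t19.8 yaw -19.27 Mz -0.175 M [ 0.23 -1.44] F [ 6.5  0.5 -0.5] p [0.5899 0.087  0.0329] op 0.0432
t19.9 yaw -21.77 Mz -0.142 M [ 0.28 -1.5 ] F [ 6.7  2.  -0.7] p [0.5899 0.0871 0.0328] op 0.0429
t20.1 yaw -24.26 Mz -0.051 M [ 0.31 -1.25] F [ 6.   1.5 -0.9] p [0.5899 0.0871 0.0329] op 0.0429
```

```bash
python3 -m jog '[[1,0,0,0,0,0,-0.5],[1,0,0,0,0,0,-0.5]]' >/dev/null
python3 t.py
python3 -m jog '[[1,0,0,0,0,0,-0.5],[1,0,0,0,0,0,-0.5]]' >/dev/null
python3 t.py
python3 -m jog '[[1,0,0,0,0,0,-0.5],[1,0,0,0,0,0,-0.5]]' >/dev/null
python3 t.py
python3 -m jog '[[1,0,0,0,0,0,-0.5],[1,0,0,0,0,0,-0.5]]' >/dev/null
python3 t.py
python3 -m jog '[[1,0,0,0,0,0,-0.5],[1,0,0,0,0,0,-0.5]]' >/dev/null
python3 t.py
python3 -m jog '[[1,0,0,0,0,0,-0.5],[1,0,0,0,0,0,-0.5]]' >/dev/null
python3 t.py
python3 -m jog '[[1,0,0,0,0,0,-0.5],[1,0,0,0,0,0,-0.5]]' >/dev/null
python3 t.py
python3 -m jog '[[1,0,0,0,0,0,-0.5],[1,0,0,0,0,0,-0.5],[1,0,0,0,0,0,-0.5]]' >/dev/null
python3 t.py
```

```text
t20.4 yaw -26.76 Mz -0.067 M [ 0.26 -1.19] F [ 6.   0.3 -1. ] p [0.5899 0.0871 0.0328] op 0.0430
t20.6 yaw -29.25 Mz 0.081 M [ 0.29 -1.19] F [ 5.2  2.8 -1.4] p [0.5898 0.0871 0.0329] op 0.0432
t20.8 yaw -31.75 Mz -0.065 M [ 0.29 -1.17] F [ 5.7  2.4 -2.3] p [0.5898 0.0871 0.0329] op 0.0431
t20.9 yaw -34.26 Mz -0.044 M [ 0.3  -1.13] F [ 4.8  1.7 -0.2] p [0.5898 0.0871 0.0328] op 0.0431
t21.1 yaw -36.76 Mz -0.016 M [ 0.12 -1.13] F [5.5 1.4 0.5] p [0.5898 0.0871 0.0328] op 0.0436
t21.4 yaw -39.26 Mz -0.184 M [ 0.36 -1.4 ] F [ 7.3  0.9 -3.7] p [0.5897 0.0871 0.0328] op 0.0431
t21.6 yaw -41.75 Mz -0.032 M [ 0.48 -1.14] F [ 6.   1.2 -2.8] p [0.5898 0.0871 0.0328] op 0.0437
t21.9 yaw -44.17 Mz 0.019 M [ 0.38 -1.09] F [ 4.7  1.9 -1.2] p [0.5897 0.0872 0.0329] op 0.0431
```

```bash
python3 -m jog '[[1,0,0,0,0,0,-0.5],[1,0,0,0,0,0,-0.5]]' >/dev/null
python3 t.py
python3 -m jog '[[1,0,0,0,0,0,-0.5],[1,0,0,0,0,0,-0.5]]' >/dev/null
python3 t.py
python3 -m jog '[[1,0,0,0,0,0,0]]' >/dev/null
python3 t.py
python3 -m jog '[[1,0,0,0,0,0,0]]' >/dev/null
python3 t.py
python3 -m jog '[[1,0,0,0,0,0,0.6],[1,0,0,0,0,0,0.6]]' >/dev/null
python3 t.py
python3 -m jog '[[1,0,0,0,0,0,0.7],[1,0,0,0,0,0,0.7]]' >/dev/null
python3 t.py
python3 -m jog '[[1,0,0,0,0,0,0]]' >/dev/null
python3 t.py
python3 -m jog '[[1,0,0,0,0,0,0]]' >/dev/null
python3 t.py
```

```text
t22.1 yaw -46.73 Mz 0.060 M [ 0.39 -1.13] F [ 5.4  1.6 -0.5] p [0.5897 0.0871 0.0328] op 0.0432
t22.2 yaw -49.23 Mz 0.235 M [ 0.55 -1.04] F [ 6.3  2.7 -1. ] p [0.5897 0.0872 0.0328] op 0.0432
t22.4 yaw -49.15 Mz 0.128 M [ 0.24 -0.84] F [3.2 1.4 2.1] p [0.5897 0.0872 0.0329] op 0.0434
t22.4 yaw -49.14 Mz 0.114 M [ 0.28 -1.1 ] F [4.3 2.4 0.3] p [0.5897 0.0872 0.0329] op 0.0432
t22.6 yaw -46.04 Mz 0.018 M [ 0.34 -1.14] F [ 4.9  3.  -0.8] p [0.5897 0.0872 0.0329] op 0.0433
t22.9 yaw -42.54 Mz -0.060 M [ 0.35 -1.18] F [ 5.8  2.  -0.7] p [0.5897 0.0871 0.0328] op 0.0434
t22.9 yaw -42.65 Mz -0.029 M [ 0.34 -1.17] F [ 5.9  1.4 -0. ] p [0.5897 0.0871 0.0328] op 0.0428
t23.1 yaw -42.65 Mz -0.038 M [ 0.35 -1.2 ] F [ 6.6  2.3 -1.1] p [0.5897 0.0871 0.0329] op 0.0433
```

Torque pulls the dial back toward yaw ≈ -44.5 from both sides, so it sits in the fourth click (80° from nought). I centre there, let go and lift.

```bash
python3 -m jog '[[1,0,0,0,0,0,-0.4],[1,0,0,0,0,0,-0.4]]' >/dev/null
python3 t.py
python3 -m jog '[[0.9,0,0,0,0,0,0],[0,0,0,0,0,0,0],[0,0,0,0,0,0,0],[0,0,0,0,0,0,0],[0,0,0,0,0,0,0]]' >/dev/null
python3 t.py
python3 -m jog '[[0,0,0,0,0,0,0],[0,0,0,0,0,0,0],[0,0,0,0,0,0,0]]' >/dev/null
python3 t.py
python3 -m jog '[[0,0,0,0.7,0,0,0],[0,0,0,1.6,0,0,0],[0,0,0,2.8,0,0,0],[0,0,0,4,0,0,0],[0,0,0,5.6,0,0,0]]' >/dev/null
python3 -m jog '[[1,-0.5,-1.5,0,0,0,0],[1,-1.1,-3.1,0,0,0,0],[1,-1.7,-4.7,0,0,0,0],[1,-2.2,-6.3,0,0,0,0],[1,-2.8,-7.97,0,0,0,0]]'>/dev/null
python3 t.py
python3 -m jog '[[1,0,0,0,0,0,-1],[1,0,0,0,0,0,-2],[1,0,0,0,0,0,-3],[1,0,0,0,0,0,-4],[1,0,0,0,0,0,-5]]'>/dev/null
python3 -m jog '[[1,0,0,0,0,0,-1],[1,0,0,0,0,0,-2],[1,0,0,0,0,0,-3],[1,0,0,0,0,0,-4],[1,0,0,0,0,0,-4]]'>/dev/null
python3 t.py
python3 - <<'E'
from h import *
o=bot.get_obs();print(o['q'])
im,d=bot.camera("side");cv2.imwrite("pics/s2.png",cv2.resize(im[130:370,220:480,::-1],None,fx=2,fy=2))
w=world("side",d,np.ones(d.shape,bool));b=(im[...,0].astype(int)>2*im[...,1].astype(int)+30)[d>=0].reshape(d.shape)[d>0]
t=w[b&(abs(w[:,0]-.58)<.06)&(abs(w[:,1]+.11)<.04)];print("ball",len(t),t.mean(0))
E
```

```text
t23.2 yaw -44.72 Mz -0.067 M [ 0.3  -1.16] F [ 5.3  2.3 -1.2] p [0.5898 0.0871 0.0328] op 0.0434
t23.8 yaw -44.58 Mz 0.042 M [ 0.02 -0.03] F [ 0.7 -0.1 -0. ] p [0.5888 0.087  0.0324] op 0.0853
t24.1 yaw -44.56 Mz -0.002 M [ 0.02 -0.02] F [-0.5  0.8  0. ] p [0.589  0.0871 0.0326] op 0.0852
t25.1 yaw -44.53 Mz 0.016 M [-0.01 -0.04] F [0.7 0.8 0. ] p [ 0.5184 -0.1134  0.1727] op 0.0122
t26.1 yaw -89.63 Mz 0.010 M [-0.01 -0.01] F [-0.3 -0.2 -0.4] p [ 0.5191 -0.1121  0.1726] op 0.0003
[-1.21898241e+01  1.55406616e+00 -5.39417243e-03  8.84340945e+01
  5.72676136e-05  1.67437630e+02]
ball 72 [ 0.56557865 -0.11987513  0.09126315]
```

View pics/s2.png

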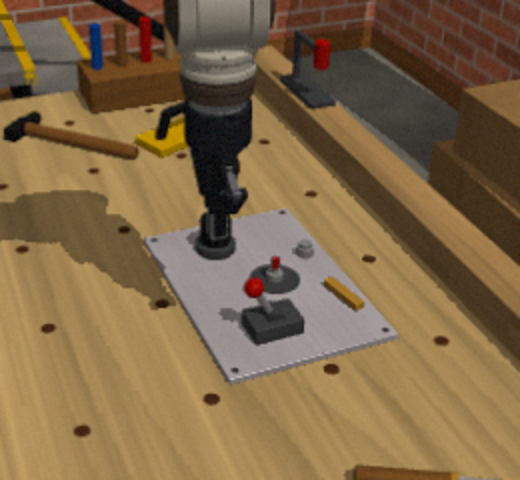

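```bash
python3 - <<'E'
from h import *
f=lambda P:(topix("side",P)-[220,130])*2
print(f([[.5191,-.1121,.1726],[.59,.0877,.066],[.569,-.112,.085]]))
E
python3 -m jog '[[1,0,0,-0.8,0,0,0],[1,0,0,-1.6,0,0,0],[1,0,0,-2.6,0,0,0],[1,0,0,-3.5,0,0,0],[1,0,0,-4.1,0,0,0]]'
python3 -m jog '[[1,0.2,0,0,0,0,0],[1,0.2,0,0,0,0,0]]'
```

```text
[[216.62705064 235.89820473]
 [214.6757788  217.00365921]
 [253.56000606 286.6361716 ]]
time: 26.6
ee_pos: [0.5185, -0.112, 0.0684]
tcp_rot: [-90.1, 0.0, -89.4]
wrist_force: [0.3, 0.6, -0.3]
opening: 0.0001
time: 26.8
ee_pos: [0.5248, -0.1122, 0.0707]
tcp_rot: [-90.0, -0.0, -89.5]
wrist_force: [-0.0, 0.2, 0.1]
opening: -0.0001
```

The side view shows the lever still released (ball at about (254, 288)), and the projected tool position matches the picture. Now I push the lever over.

```bash
python3 -m jog '[[1,0.2,0,0,0,0,0],[1,0.4,0,0,0,0,0],[1,0.6,0,0,0,0,0],[1,0.8,0,0,0,0,0],[1,0.8,0,0,0,0,0]]'>/dev/null
python3 t.py
python3 -m jog '[[1,0.15,0,0,0,0,0],[1,0.3,0,0,0,0,0],[1,0.45,0,0,0,0,0],[1,0.6,0,0,0,0,0],[1,0.6,0,0,0,0,0]]'>/dev/null
python3 t.py
python3 -m jog '[[1,0.15,0,0,0,0,0],[1,0.3,0,0,0,0,0],[1,0.45,0,0,0,0,0],[1,0.6,0,0,0,0,0],[1,0.6,0,0,0,0,0]]'>/dev/null
python3 t.py
python3 -m jog '[[1,0.15,0,0,0,0,0],[1,0.3,0,0,0,0,0],[1,0.45,0,0,0,0,0],[1,0.6,0,0,0,0,0],[1,0.6,0,0,0,0,0]]'>/dev/null
python3 t.py
python3 -m jog '[[1,0.1,0,0,0,0,0],[1,0.2,0,0,0,0,0],[1,0.2,0,0,0,0,0]]'>/dev/null
python3 t.py
python3 -m jog '[[1,0.08,0,0,0,0,0],[1,0.08,0,0,0,0,0]]'>/dev/null
python3 t.py
```

```text
t27.3 yaw -89.55 Mz 0.009 M [0.02 0.02] F [ 0.3  0.4 -0. ] p [ 0.5446 -0.1122  0.0701] op 0.0000
t27.8 yaw -89.55 Mz -0.045 M [0.01 0.03] F [ 0.  -0.   0.1] p [ 0.5597 -0.1121  0.0699] op -0.0006
t28.3 yaw -89.55 Mz -0.006 M [-0.   -0.04] F [-1.3  0.1 -0.5] p [ 0.5747 -0.1121  0.0699] op -0.0004
t28.8 yaw -89.55 Mz 0.025 M [-0.02  0.01] F [-0.1  0.1  1.1] p [ 0.5896 -0.1121  0.0699] op 0.0002
t29.1 yaw -89.56 Mz -0.009 M [0.   0.15] F [-1.1 -0.  -1.1] p [ 0.5942 -0.1122  0.0697] op -0.0002
t29.3 yaw -89.56 Mz 0.004 M [-0.03  0.27] F [-1.5  0.9 -1.4] p [ 0.5962 -0.1122  0.0699] op -0.0000
```

```bash
python3 -m jog '[[1,0.1,0,0,0,0,0],[1,0.1,0,0,0,0,0]]'>/dev/null
python3 t.py
python3 -m jog '[[1,0.1,0,0,0,0,0],[1,0.1,0,0,0,0,0]]'>/dev/null
python3 t.py
python3 -m jog '[[1,0.1,0,0,0,0,0],[1,0.1,0,0,0,0,0]]'>/dev/null
python3 t.py
python3 - <<'E'
from h import *
for n in("side","scene"):
  im,d=bot.camera(n);w=world(n,d,np.ones(d.shape,bool));i=im.astype(int)[d>0]
  t=w[(i[:,0]>2*i[:,1]+30)&(abs(w[:,0]-.6)<.07)&(abs(w[:,1]+.11)<.04)];print(n,"ball",len(t),t.mean(0) if len(t) else "")
E
```

```text
t29.5 yaw -89.56 Mz -0.032 M [-0.04  0.22] F [-0.8 -0.7 -0.8] p [ 0.5988 -0.1122  0.07  ] op 0.0003
t29.7 yaw -89.56 Mz -0.046 M [0.03 0.32] F [-1.   0.2 -0.7] p [ 0.6012 -0.1122  0.07  ] op -0.0001
t29.9 yaw -89.57 Mz -0.010 M [-0.05  2.47] F [-12.5  -0.1   3.9] p [ 0.6017 -0.1121  0.0698] op 0.0001
side ball 55 [ 0.62220227 -0.12000661  0.08980289]
scene ball 46 [ 0.630245   -0.10546162  0.09267789]
```

Force jumps to 12 N and the ball has travelled about 57 mm, so the lever is against its limit. I back off and check.

```bash
python3 -m jog '[[1,-0.4,0,0,0,0,0],[1,-1.2,0,0,0,0,0],[1,-2.2,0,0,0,0,0],[1,-3,0,0,0,0,0],[1,-3,0,0,0,0,0]]'>/dev/null
python3 -m jog '[[1,0,0,1,0,0,0],[1,0,0,2,0,0,0],[1,0,0,3,0,0,0],[1,-1,0,4,0,0,0],[1,-2,0,5,0,0,0]]'>/dev/null
python3 -m jog '[[1,0,0,0,0,0,0],[1,0,0,0,0,0,0],[1,0,0,0,0,0,0]]'>/dev/null
python3 t.py
python3 - <<'E'
from h import *
for n in("side","scene"):
  im,d=bot.camera(n);w=world(n,d,np.ones(d.shape,bool));i=im.astype(int)[d>0]
  t=w[(i[:,0]>2*i[:,1]+30)&(abs(w[:,0]-.6)<.07)&(abs(w[:,1]+.11)<.04)];print(n,"ball",len(t),t.mean(0) if len(t) else "")
  cv2.imwrite(f"pics/{n}9.png",im[...,::-1])
a=cv2.imread("pics/scene9.png")[180:380,180:420];b=cv2.imread("pics/side9.png")[180:380,240:480]
cv2.imwrite("pics/v9.png",cv2.resize(np.vstack([a,b]),None,fx=1.5,fy=1.5))
E
```

```text
t31.3 yaw -89.55 Mz 0.002 M [ 0.01 -0.05] F [-0.1  0.1 -0.2] p [ 0.4791 -0.1121  0.1943] op 0.0003
side ball 72 [ 0.62179593 -0.11734512  0.09031604]
scene ball 43 [ 0.63090926 -0.10618234  0.09271462]
```

View pics/v9.png

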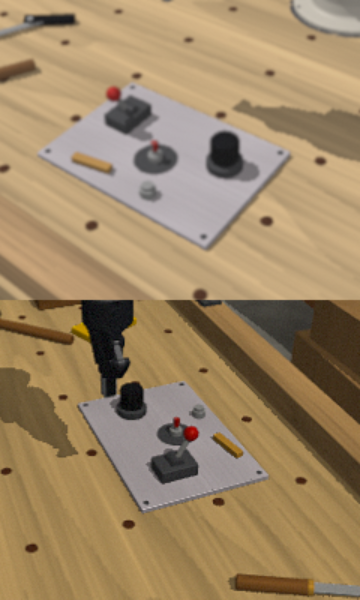

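Both views show the lever fully over to +x (ball at about (190, 433) in the lower panel). The other things lie unmoved and the robot is clear, so I hand the job in.

```bash
python3 -c "
from workcell import bot
print(bot.job_done())"
```

```text
the job is handed in; nothing more can be done
None
```

I set the dial to the fourth click above its end stop, let go of it, pushed the lock lever right over, and handed the job in at about 31 s. No verdict came back.

- **End stop:** I turned the dial anticlockwise through five clicks. The torque then climbed steadily (0.15, 0.30, 0.44 N m) instead of falling off, and I eased off at once. That last reading is over the 0.35 to 0.4 N m you asked for but under the 0.5 N m strain limit, and torque readings scattered by about 0.05 to 0.08 N m.
- **Four clicks:** I turned clockwise 80° by wrist angle. Counting by torque alone was noisy, mainly between the third and fourth clicks. The 80° turn agreed, and rocking the dial a few degrees each way showed it pulling back to about the same position (yaw -44.5°).
- **Lever:** I pushed it until the force jumped to about 12 N at its limit, then backed off. The ball moved about 57 mm to +x, consistent with fully locked, and stayed there after I backed off.
- **Final check:** The last pictures showed the set-up bar, collet nut and cutter in place, the robot clear, and a wrist force near zero. I did not measure the position of every loose thing on the bench, but nothing was touched on the way. The click count itself cannot be seen and rests on feel and angle.

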